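# Push the started fuses home, main fuse last

## Robot

A 6-joint arm with a two-finger parallel gripper is mounted at the origin on a cart in front of the work surface, level with it; the furniture and walls round the work are solid. World frame = base frame: x ahead of the robot, y to its left, z up, the work surface at z = 0. Lengths are in m, angles in degrees, forces in N, time in s.
With the tool pointing down it reaches from about 0.275 to 0.775 m from the base axis. Payload 14.6 kg.
Tool frame: the origin (TCP) lies between the finger pads; the fingertips stand 22 mm ahead of it and the grasp point (between the pads) lies 3 mm ahead of it; z points along the fingers, y is the line along which they close (so a half turn about z gives the same grasp; the last joint's range is limited). The gripper opens to 85 mm and grips with 20 to 120 N. Pads are 22 mm wide; open, the fingers measure 114 mm over their backs; the gripper's body (76 mm by 85 mm) begins 54 mm behind the grasp point. The pads swing forward as they close: fully open they stand 13 mm farther back than shut.
Start: joints at [-78.856, 15.075, -2.767, 72.158, 0, 81.102], TCP at [0.18, -0.493, 0.253] pointing down, gripper open.
Joint ranges: [-151.79, 151.79], [-50.71, 97.33], [-67.44, 78.34], [-121.81, 120.89], [-77.56, 73.72], [-180, 180]. Speed limits (degrees/s): [108.29, 108.29, 147.25, 159.86, 180, 180].

## Interface

Orientations are given as [roll, pitch, yaw] about the fixed x, y, z axes, in that order (R = Rz(yaw) Ry(pitch) Rx(roll)).
In Python, from plant import manip gives the robot as it stands. Calls block until the motion is done:
- manip.goto(position, orientation): joint-space move of the TCP to a pose.
- manip.servo_line(position, rate=0.15, rotation=None): straight line of the TCP; rotation=None keeps the orientation; rate is the mean speed in m/s.
- manip.set_joints(angles): joint-space move.
- manip.release() and manip.grab(grip_force=None): open the fingers fully, or close them until they stop; grip_force is the grip in N (None keeps the last).
- manip.sleep(seconds).
- manip.inverse_kinematics(position, orientation): joint angles nearest the present ones, or None.
- manip.snapshot(name): name is "scene" or "top"; returns a dict with "image" (480x640x3 uint8, red, green, blue), "K" (3x3 intrinsics, pixels), "D" ([k1, k2, p1, p2, k3] as OpenCV has them; the pictures are not rectified), "eye" and "orientation" of the camera in the world. Camera axes: x right, y down, z forward; pixel columns grow to the right and rows downward; lengths in m; the calibration is good to about 2 mm. A picture is of the moment at which its call begins. There is no depth.
A pose or a line that the arm cannot do raises manip.MotionError and nothing moves.
- manip.hand_in(): hands the job in; it is judged then, once.
Readings, each from a call of its own:
- manip.current_clock(): time.
- manip.current_joints(): joint angles.
- manip.current_qvel(): joint speeds.
- manip.current_joint_torque(): joint torques, N m.
- manip.current_eef_pos(): TCP position.
- manip.current_tcp_rot(): TCP orientation.
- manip.current_contact_force(): force on the tool from outside, world axes, zero at the start.
- manip.current_ft_torque(): the same for the moment, N m.
- manip.current_gripper_width(): finger opening in m.
- manip.current_finger_force(): force on a finger pad.
Only numpy, scipy, OpenCV 4.12 (cv2) and the standard library are available. Lean on these libraries where they do the work, as an engineer would, in place of code of your own. Each camera call takes 0.05 s, during which the arm holds its last target. There are 200 camera calls.

## Task

Three of the big blade fuses in the open black fuse box are only started in their sockets. With a fingertip, push them lightly but fully home, never pulling one up, and work up in rating: first the yellow lamp fuse, then the green pump fuse, and last the blue main fuse, so that the box only goes live once its circuits are made. The red fuse is home already; leave the things lying about on the bench where they are.

Things in the scene. Friction and masses are not known exactly. Their poses are not given: they have to be found in the camera images.
- fuse_box: The black fuse box, 150 x 216 mm, fixed to the worktop; origin at the centre of its underside on the worktop (z = 0), x towards its back (relays and terminal studs), y along its row of four fuse sockets. The sockets lie 24 mm in front of the origin (x = -0.024), at y = -63, -21, 21 and 63 mm; which of the four fuses stands in which varies. Deck 36 mm, socket tops 46 mm, relays and studs at most 64 mm above the worktop.
- fuse_yellow_top (a point): The yellow blade fuse, 20 A, the lamp circuit: yellow plastic body 30 mm long (along the box's x), 9 mm thick, 22 mm high, standing upright on two steel blades. This point is the centre of its top face; it starts 8 to 11 mm too high (top about 75 to 78 mm above the worktop, steel blades showing below the body); fully home its top is 68 mm above the worktop.
- fuse_yellow (a joint): How far the yellow fuse is pushed into its spring contacts, in m: -0.001 to 0.002 at the start, 0.009 fully home against a solid stop, growing downward. It slides straight down with a steady drag of about 5 N, stays where it is left, and could also be pulled up out (negative).
- fuse_green_top (a point): The green blade fuse, 30 A, the pump circuit: green plastic body 30 mm long (along the box's x), 9 mm thick, 22 mm high, standing upright on two steel blades. This point is the centre of its top face; it starts 8 to 11 mm too high (top about 75 to 78 mm above the worktop, steel blades showing below the body); fully home its top is 68 mm above the worktop.
- fuse_green (a joint): How far the green fuse is pushed into its spring contacts, in m: -0.001 to 0.002 at the start, 0.009 fully home against a solid stop, growing downward. It slides straight down with a steady drag of about 5 N, stays where it is left, and could also be pulled up out (negative).
- fuse_blue_top (a point): The blue blade fuse, 60 A, the main: blue plastic body 30 mm long (along the box's x), 9 mm thick, 22 mm high, standing upright on two steel blades. This point is the centre of its top face; it starts 8 to 11 mm too high (top about 75 to 78 mm above the worktop, steel blades showing below the body); fully home its top is 68 mm above the worktop.
- fuse_blue (a joint): How far the blue fuse is pushed into its spring contacts, in m: -0.001 to 0.002 at the start, 0.009 fully home against a solid stop, growing downward. It slides straight down with a steady drag of about 5 N, stays where it is left, and could also be pulled up out (negative).
- fuse_red_top (a point): The red blade fuse, of the same size, already fully home; centre of its top face, 68 mm above the worktop. Fixed.
- pliers: Loose combination pliers with red grips, 168 mm long, 12 mm high, lying left of the fuse box; origin at the centre of its underside. To be left where it is.
- screwdriver: Loose screwdriver with black grip, 204 mm long, 27 mm high, lying right of the box; origin at the centre of its underside. To be left where it is.
- marker: Loose white paint marker with red cap, 131 mm long, 15 mm thick, lying behind the box; origin at the centre of its underside. To be left where it is.
- threadlock: Loose flat red bottle with cream nozzle, 24 x 44 mm, 137 mm tall, standing behind the box; origin at the centre of its underside. To be left where it is.
- steel_cup: Loose steel cup, diameter 70 mm, 55 mm high; origin at the centre of its underside. To be left where it is.
- bearing_0: Loose ball bearing, diameter 47 mm, 14 mm high; origin at the centre of its underside. To be left where it is.
- grease_tin: Loose green grease tin, diameter 67 mm, 58 mm high; origin at the centre of its underside. To be left where it is.

How it is judged (in metres and radians):
On the way, in this order (a step that is already met when the one before it is completed fails the run):
1. the yellow fuse is pushed home (value of joint fuse_yellow above 0.0075 m), for 0.1 s.
2. the green fuse is pushed home (value of joint fuse_green above 0.0075 m), for 0.1 s.
3. the blue main fuse is pushed home (value of joint fuse_blue above 0.0075 m), for 0.1 s.
At the end, for the whole second after the job is handed in: The yellow, green and blue fuses are each within 1.5 mm of fully home (joint over 0.0075), and every loose thing lies within 25 mm of where it started (value of joint each of fuse_yellow, fuse_green, fuse_blue above 0.0075 m and distance of each of pliers, screwdriver, marker, threadlock, steel_cup, bearing_0, grease_tin from where it was at the start of the episode below 0.025 m); the robot touches nothing.
It fails at once if the green fuse is pushed in before the yellow one is home (value of joint fuse_green above 0.005 m and value of joint fuse_yellow below 0.007 m).
It fails at once if the blue main fuse is pushed in before both others are home (value of joint fuse_blue above 0.005 m and value of joint any of fuse_yellow, fuse_green below 0.007 m).
It fails at once if a fuse is pulled up or out instead of being pushed (value of joint any of fuse_yellow, fuse_green, fuse_blue below -0.004 m).
It fails at once if a fuse or the box is pushed hard (over 40 N) (contact force between anything else and fuse_yellow above 40 N or contact force between anything else and fuse_green above 40 N or contact force between anything else and fuse_blue above 40 N or contact force between anything else and fuse_red above 40 N or contact force between any of the arm, the fingers and fuse_box above 40 N).
It fails at once if a loose thing on the bench is displaced by more than 25 mm (distance of any of pliers, screwdriver, marker, threadlock, steel_cup, bearing_0, grease_tin from where it was at the start of the episode above 0.025 m).
It also fails if it takes over 35 s, if anything falls off the work surface, if the arm or the gripper's body presses on something with over 40 N, if the wrist force passes 120 N, or if a joint passes its speed limit or range.

## Working session

There is one attempt and no reset: what is moved stays moved. The work goes in short steps, each a Python script; the robot and the scene stay as the last script left them, time stands still between calls to the robot, and variables do not carry over. Pictures are saved under pics/ and viewed, at most 10 in all, crops included, and the job is handed in when it is done.

```bash
ls; mkdir -p pics
python3 - <<'E'
from plant import manip
import cv2,numpy as np,pickle
d={}
for n in("scene","top"):
    s=manip.snapshot(n);d[n]=s
    cv2.imwrite(f"pics/{n}0.png",s["image"][:,:,::-1]);print(n,s["K"],s["D"],s["eye"],s["orientation"])
pickle.dump(d,open("s0.pkl","wb"))
print(manip.current_clock(),manip.current_tcp_rot(),manip.current_contact_force())
E
```

```text
pics
scene [[451.39809741   0.         323.082359  ]
 [  0.         451.39809741 252.34681064]
 [  0.           0.           1.        ]] [-0.08916005  0.          0.          0.          0.        ] [ 0.28307762 -0.62205363  0.63167475] [-130.0909326    -1.24843506  -28.23286273]
top [[507.27524209   0.         330.21454962]
 [  0.         507.27524209 241.0345632 ]
 [  0.           0.           1.        ]] [-0.12765299  0.          0.          0.          0.        ] [ 0.38161273 -0.04574367  1.05208537] [-1.65863813e+02  1.61764847e-01 -8.65471313e+01]
0.1 [-1.79946663e+02 -6.82925190e-03  2.00420043e+01] [ 0.23653266 -0.07033078  0.82146622]
```

View pics/scene0.png

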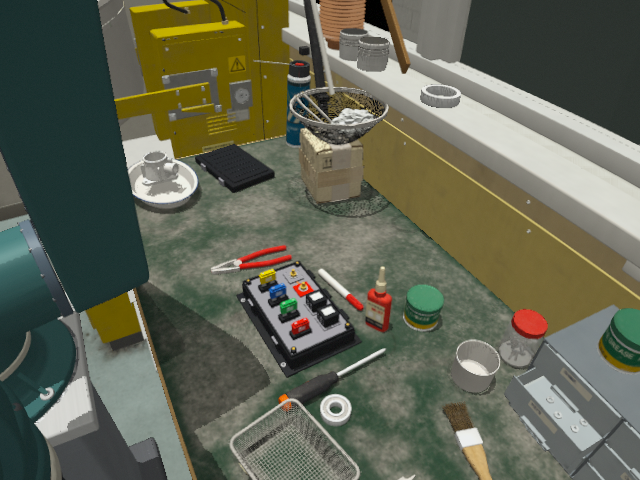

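View pics/top0.png

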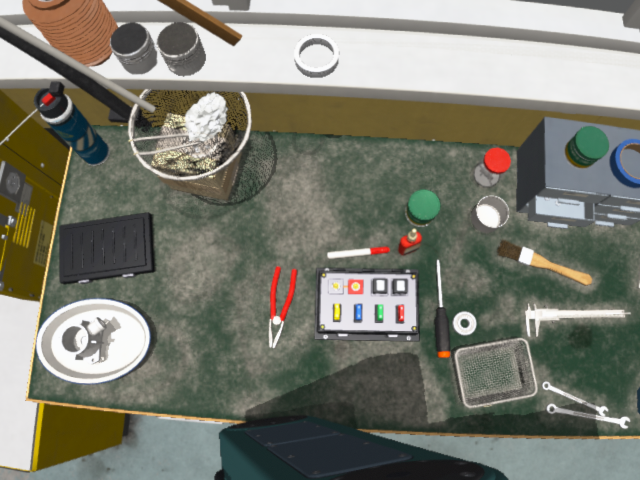

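The fuses in the top view run left to right: yellow (337,313), blue (358,313), green (380,313), red (401,313). The box spans columns 317–420 and rows 268–340. Next I'll measure them and view an enlarged crop.

```bash
cat > h.py <<'E'
import cv2,numpy as np,pickle
from scipy.spatial.transform import Rotation as R
def ray(s,uv,z):
    p=cv2.undistortPoints(np.array(uv,float).reshape(-1,1,2),s["K"],np.array(s["D"]))[:,0]
    v=R.from_euler("xyz",s["orientation"],degrees=True).apply(np.c_[p,np.ones(len(p))])
    e=np.array(s["eye"]); return e+v*((z-e[2])/v[:,2])[:,None]
def proj(s,P):
    r=R.from_euler("xyz",s["orientation"],degrees=True).inv()
    return cv2.projectPoints(np.array(P,float).reshape(-1,1,3),r.as_rotvec(),r.apply(-np.array(s["eye"])),s["K"],np.array(s["D"]))[0][:,0]
ROI={"top":(325,295,412,328),"scene":(250,262,320,342)}
HUE={"yellow":(22,35),"blue":(100,125),"green":(50,85),"red":(0,8)}
def blobs(s,name):
    x0,y0,x1,y1=ROI[name]; h=cv2.cvtColor(s["image"],cv2.COLOR_RGB2HSV)[y0:y1,x0:x1]
    out={}
    for c,(a,b) in HUE.items():
        m=cv2.inRange(h,(a,130,60),(b,255,255))
        n,l,st,ce=cv2.connectedComponentsWithStats(m)
        for k in np.argsort(-st[1:,4])[:2]+1: out.setdefault(c,[]).append((st[k]+[x0,y0,0,0,0],ce[k]+[x0,y0]))
    return out
E
python3 - <<'E'
from h import *
d=pickle.load(open("s0.pkl","rb"))
for n in d:
    for c,l in blobs(d[n],n).items():
        for st,ce in l: print(n,c,st,ce.round(1),ray(d[n],ce,.070)[0].round(4))
a=d["top"]["image"][262:345,312:425,::-1];cv2.imwrite("pics/c1.png",cv2.resize(a,None,fx=7,fy=7,interpolation=0))
a=d["scene"]["image"][255:375,235:360,::-1];cv2.imwrite("pics/c2.png",cv2.resize(a,None,fx=5,fy=5,interpolation=0))
E
```

```text
scene yellow [258 269  18  16 160] [266.8 275.8] [ 0.487  -0.0521  0.07  ]
scene yellow [291 269   5   7  20] [292.9 272.9] [ 0.5326 -0.0664  0.07  ]
scene blue [268 284  18  15 160] [276.7 290.1] [ 0.4882 -0.0939  0.07  ]
scene green [279 299  18  15 148] [287.4 305. ] [ 0.4899 -0.1348  0.07  ]
scene green [289 311   2   1   2] [289.5 311. ] [ 0.4873 -0.1488  0.07  ]
scene red [292 318  17  17 170] [299.8 325.5] [ 0.4887 -0.1852  0.07  ]
scene red [250 262  32   6 128] [261.9 263.9] [ 0.4914 -0.0178  0.07  ]
top yellow [334 304   6  16  84] [336.5 311.7] [ 0.4884 -0.0487  0.07  ]
top blue [356 305   5  15  67] [357.9 312.1] [ 0.4901 -0.0901  0.07  ]
top green [377 305   6  16  59] [379.7 312. ] [ 0.4927 -0.1322  0.07  ]
top red [398 305   6  17  82] [400.4 312.9] [ 0.4932 -0.1724  0.07  ]
```

View pics/c1.png

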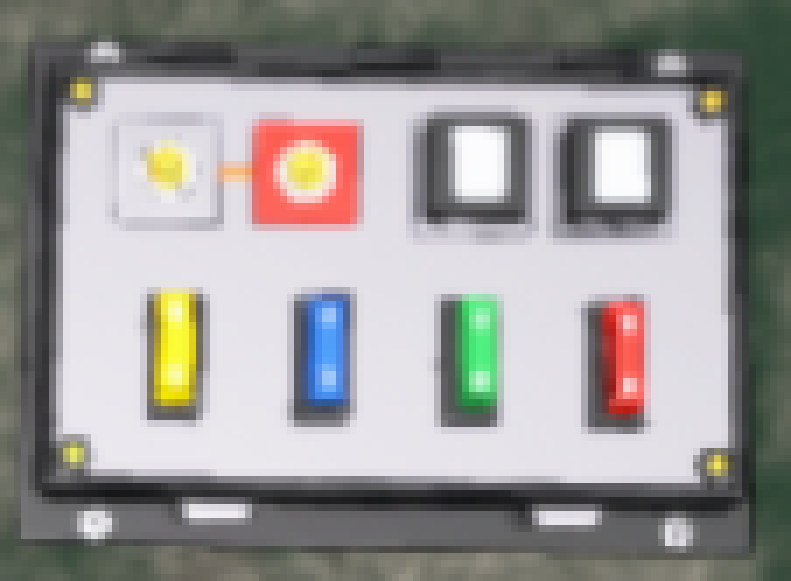

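View pics/c2.png

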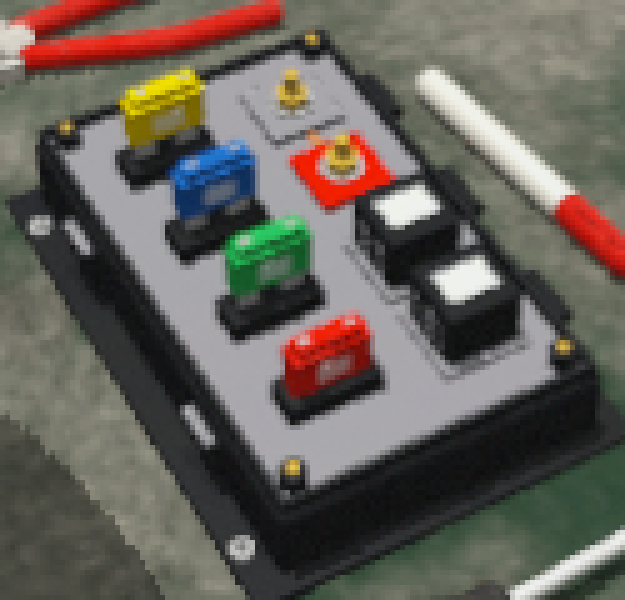

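Crop 1 shows the four tops: yellow about (336.5,311), blue (358,312), green (380,312), red (401,313). In crop 2, blades show below yellow, blue and green, and red is seated. I'll push with the gripper shut, its closing line along the fuse length.

```bash
cat >> h.py <<'E'
def fuses():
    d=pickle.load(open("s0.pkl","rb")); t=d["top"]; b=blobs(t,"top")
    P=np.array([ray(t,b[c][0][1],.067 if c=="red" else .074)[0,:2] for c in("yellow","blue","green","red")])
    k=np.array([63,21,-21,-63])/1000; m=P.mean(0); u=k@(P-m); u/=np.hypot(*u)
    F=m+k[:,None]*u
    return dict(zip(("yellow","blue","green","red"),F)),np.degrees(np.arctan2(-u[0],u[1])),P-F
E
python3 - <<'E'
from h import *
from plant import manip
F,yaw,res=fuses();print(F,yaw,res.round(4))
d=pickle.load(open("s0.pkl","rb"))
for n in d: print(n,proj(d[n],[[*F[c],.068 if c=="red" else .0765] for c in F]).round(1).tolist())
for w in(yaw+90,yaw-90):
    print(w,manip.inverse_kinematics([*F["yellow"],.125],[180,0,w]))
manip.grab(20)
print(manip.current_clock(),manip.current_gripper_width())
E
```

```text
{'yellow': array([ 0.48786653, -0.04787744]), 'blue': array([ 0.48984675, -0.08983074]), 'green': array([ 0.49182698, -0.13178403]), 'red': array([ 0.49380721, -0.17373732])} 2.7023970209732635 [[ 0.0001 -0.0008]
 [-0.0002 -0.0001]
 [ 0.0004 -0.0001]
 [-0.0002  0.001 ]]
scene [[266.1, 271.6], [276.5, 285.7], [287.6, 300.8], [299.6, 320.5]]
top [[336.1, 311.6], [358.0, 311.9], [379.8, 312.1], [401.0, 312.7]]
92.70239702097327 [-15.13945599  16.21419848 -22.23316638  51.55263514   0.
  72.15814699]
-87.29760297902673 [ -15.13945599   16.21419848  -22.23316638   51.55263514    0.
 -107.84185301]
0.8667 -0.00014659511994479456
```

```bash
cat >> h.py <<'E'
def press(manip,c):
    F,yaw,_=fuses(); x,y=F[c]; o=[180,0,yaw+90]
    manip.goto([x,y,.125],o); manip.servo_line([x,y,.105],rate=.08)
    f0=manip.current_contact_force()[2]; z=.105; log=[]
    while z>.0885:
        z-=.0005; manip.servo_line([x,y,z],rate=.03)
        f=manip.current_contact_force()[2]-f0; log.append((round(manip.current_eef_pos()[2]*1e3,1),round(f,1)))
        if f>12: break
    print(c,log,manip.current_clock())
    manip.servo_line([x,y,.125],rate=.08); print(manip.current_clock(),manip.current_contact_force()[2]-f0)
E
python3 - <<'E'
from h import *
from plant import manip
F,yaw,_=fuses(); manip.goto([*F["yellow"],.2],[180,0,yaw+90]); print(manip.current_clock())
press(manip,"yellow")
s=manip.snapshot("scene");cv2.imwrite("pics/c3.png",cv2.resize(s["image"][230:375,215:360,::-1],None,fx=4,fy=4,interpolation=0))
E
```

```text
2.8333
yellow [(np.float64(105.0), np.float64(-0.4)), (np.float64(104.0), np.float64(1.3)), (np.float64(103.5), np.float64(0.4)), (np.float64(103.0), np.float64(-0.3)), (np.float64(102.5), np.float64(-0.1)), (np.float64(102.0), np.float64(0.5)), (np.float64(101.5), np.float64(0.2)), (np.float64(100.9), np.float64(-0.4)), (np.float64(100.5), np.float64(0.4)), (np.float64(100.0), np.float64(-0.4)), (np.float64(99.5), np.float64(-0.7)), (np.float64(99.0), np.float64(0.0)), (np.float64(98.6), np.float64(2.5)), (np.float64(98.1), np.float64(3.9)), (np.float64(97.5), np.float64(3.7)), (np.float64(97.0), np.float64(3.6)), (np.float64(96.5), np.float64(3.5)), (np.float64(96.0), np.float64(3.0)), (np.float64(95.5), np.float64(3.0)), (np.float64(95.0), np.float64(3.5)), (np.float64(94.5), np.float64(3.3)), (np.float64(94.0), np.float64(3.4)), (np.float64(93.5), np.float64(3.4)), (np.float64(93.0), np.float64(2.8)), (np.float64(92.5), np.float64(3.8)), (np.float64(92.0), np.float64(3.0)), (np.float64(91.5), np.float64(3.1)), (np.float64(91.0), np.float64(3.3)), (np.float64(90.5), np.float64(3.2)), (np.float64(90.0), np.float64(4.4)), (np.float64(89.9), np.float64(12.2))] 11.3833
11.975 1.2568884565151435
```

View pics/c3.png

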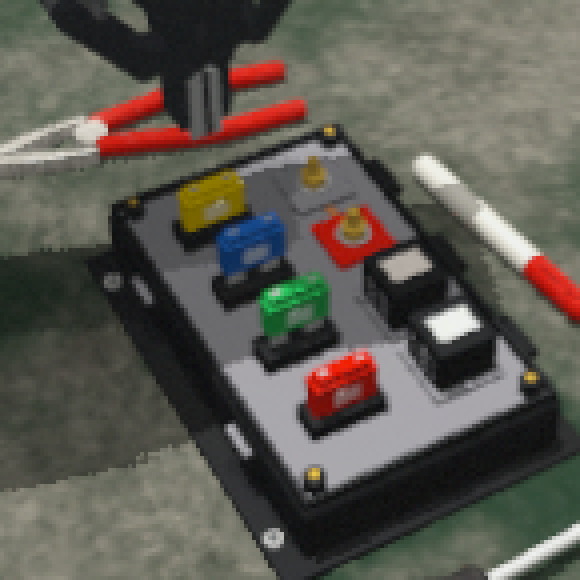

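The yellow fuse is home: its blades are hidden, and the force rose at the hard stop with the TCP at 89.9 mm. Each step takes about 0.25 s, so I'll use coarser steps above the stop for the other two.

```bash
sed -i 's/\.105/.101/g; s/z-=.0005;/z-=.0015 if z>.0925 else .0005;/' h.py
python3 - <<'E'
from h import *
from plant import manip
press(manip,"green")
press(manip,"blue")
F,yaw,_=fuses(); manip.servo_line([*F["blue"],.2],rate=.15)
s=manip.snapshot("scene");cv2.imwrite("pics/c4.png",cv2.resize(s["image"][200:400,200:440,::-1],None,fx=3,fy=3,interpolation=0));print(manip.current_clock())
E
```

```text
green [(np.float64(99.8), np.float64(0.2)), (np.float64(98.1), np.float64(0.6)), (np.float64(96.5), np.float64(1.6)), (np.float64(94.9), np.float64(1.0)), (np.float64(93.3), np.float64(1.1)), (np.float64(91.8), np.float64(-0.3)), (np.float64(91.4), np.float64(1.8)), (np.float64(90.9), np.float64(3.0)), (np.float64(90.4), np.float64(3.2)), (np.float64(90.0), np.float64(4.9)), (np.float64(89.9), np.float64(12.4))] 15.6583
16.25 -0.6792509362673037
blue [(np.float64(99.7), np.float64(-0.7)), (np.float64(98.1), np.float64(0.5)), (np.float64(96.5), np.float64(0.8)), (np.float64(94.9), np.float64(0.9)), (np.float64(93.3), np.float64(0.1)), (np.float64(91.8), np.float64(-0.4)), (np.float64(91.4), np.float64(0.9)), (np.float64(91.0), np.float64(2.3)), (np.float64(90.4), np.float64(1.8)), (np.float64(90.0), np.float64(5.4)), (np.float64(89.8), np.float64(11.7)), (np.float64(89.8), np.float64(18.4))] 19.9917
20.5917 -0.13738581647317716
21.2917
```

View pics/c4.png

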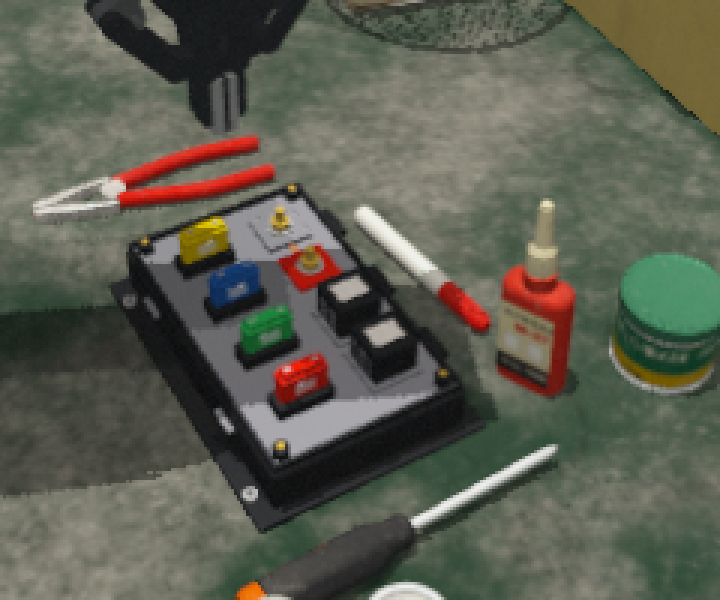

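All four fuses now sit flush on their sockets (crop: yellow (205,240), blue (235,285), green (268,328), red (302,378)). The tools around the box look undisturbed and the gripper is clear.

```bash
python3 -c "
from plant import manip
print(manip.hand_in(),manip.current_clock())"
```

```text
the job is handed in; nothing more can be done
the job is handed in; nothing more can be done
```

I pushed the yellow, green and blue fuses home in that order, each to its hard stop at no more than about 18 N measured, and handed the job in at about 21 s; the verdict was not shown.

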